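# Set and lock a V-block in the corner of a fixture

### The arm

A 7-joint arm with a two-finger parallel gripper is mounted at the origin on a cart in front of the work surface, level with it; the furniture and walls round the work are solid. World frame = base frame: x ahead of the robot, y to its left, z up, the work surface at z = 0. Lengths are in m, angles in rad, forces in N, time in s.
With the tool pointing down it reaches from about 0.425 to 0.925 m from the base axis. Payload 6.8 kg.
Tool frame: the origin (TCP) lies between the finger pads; the fingertips stand r.tcp_to_tips ahead of it and the grasp point (between the pads) lies 3 mm ahead of it (r.tcp_to_tips is the distance from the TCP to the fingertips, in m); z points along the fingers, y is the line along which they close (so a half turn about z gives the same grasp; the last joint's range is limited). The gripper opens to 85 mm and grips with 20 to 120 N. Pads are 22 mm wide; open, the fingers measure 114 mm over their backs; the gripper's body (76 mm by 85 mm) begins 54 mm behind the grasp point. The pads swing forward as they close: fully open they stand 13 mm farther back than shut.
Start: joints at [0.999, 0.477, 0.022, 1.555, -0.011, 1.109, -0.083], TCP at [0.302, -0.604, 0.213] pointing down, gripper open.
Joint ranges: [-2.96, 2.96], [-0.34, 2.1], [-1.41, 1.46], [0.24, 2.44], [-1.37, 4.51], [0.17, 1.92], [-2.96, 2.96]. Speed limits (rad/s): [2.39, 2.39, 3.14, 3.14, 3.14, 3.14, 3.14].

### API

Orientations are given as a rotation vector (axis times angle).
In Python, from bench import r gives the robot as it stands. The module is installed in compiled form; this text tells all that it offers.
- The arm moves only by the tool step_arm, never from a script. Its argument "moves" is a list of rows, each an object of numbers: "rx", "ry", "rz": the turn, a rotation vector about the tool's x, y, z in degrees; "dx", "dy", "dz": the shift along the tool's x, y, z in mm; "gripper": the opening, from -1 (shut) to 1 (fully open). In form: [{"rx": .., "ry": .., "rz": .., "dx": .., "dy": .., "dz": .., "gripper": ..}, ...]. A call has 1 to 20 rows; each row shifts and turns the commanded pose from where the row before left it, along the tool's axes as they then stand; what a row does not reach is not made up. A row lasts 1/8 s, in which the tool goes at most 62.5 mm and 10.7 degrees, less where a joint would pass 70% of its speed; a pose out of reach is approached as far as the arm can. A call is refused whole if a number of a shift passes 62.5 or a number of a turn 10.7, either way. A call with a gripper value outside its range is refused whole. The fingers move at their own pace and stop on an object; "grip_force" is the grip in N (left out, the last holds). Time passes only in rows, so rows that do not move let the fingers close. It gives the time, the measured TCP pose, the force, the opening and the grip force at its end, in the units of the state.
- r.get_obs(): the state, without advancing time (a new reading comes with each control period).
- r.grab_frame(name): name is "side" or "top"; returns the picture (400x640x3 uint8, blue, green, red); there is no depth.
- r.camera_info(name): a dict with "mtx" (3x3 intrinsics, pixels), "rvec" (rotation vector, rad) and "tvec" (3), from world to camera coordinates, as OpenCV has them. Camera axes: x right, y down, z forward; pixel columns grow to the right and rows downward; lengths in m; the calibration is good to about 2 mm. A picture is of the moment at which its call begins. camera_info takes no time and is no camera call.
- r.hand_in(): hands the job in; it is judged then, once.
The state is a dict: "clock": time; "joints": joint angles; "qvel": joint speeds; "tau": joint torques, N m; "tcp_pos": TCP position; "orientation": TCP orientation; "contact_force": force on the tool from outside, world axes, zero at the start; "moment": the same for the moment, N m; "grip_width": finger opening in m; "gripper_force": force on a finger pad.
Only numpy, scipy, OpenCV 4.12 (cv2) and the standard library are available. Lean on these libraries where they do the work, as an engineer would, in place of code of your own. Each camera call takes 0.05 s, during which the arm holds its last target. There are 200 camera calls.

### The job

Set the V-block upright on the fixture plate with its groove running along the long fence, and push it slowly and gently, square and flush into the corner against both the fence and the end stop, so that the stop's seat pin is pressed in, while the cam clamp is still open. Then turn the cam lever clockwise until the cam bites and holds the block there. Leave the hex key, the mandrel and the red box where they lie.

Things in the scene. Friction and masses are not known exactly. Their poses are not given: they have to be found in the camera images.
- v_block: loose steel V-block, 45 x 35 x 30 mm, about 0.2 kg, with one V groove along its top; push it on the fixture with no more than 25 N, slowly. Origin: centre of its underside; z up; x runs along the groove (the 45 mm way), y across it (35 mm, flat sides to grip; the ends and sides are flat and square). Turning it end for end makes no difference.
- fixture: aluminium fixture plate, 190 (x) x 110 (y) x 12 mm, bolted down. Origin: centre of its underside, z up. Along its +y edge is the long steel fence; near the +x end is the end stop, its face looking to -x, square to the fence, 34 mm wide, 20 mm high; the cam clamp is on the -y side. The plate between fence and -y edge is clear where x is below -5 mm.
- fence_face (a point): point on the long fence's inner face at its foot, at x = -8, y = +33, z = 12 mm of the fixture; axes as the fixture's. The face looks to -y, runs along x 85 mm to either side of this point and stands 20 mm above the plate.
- seat_pin (a joint): how far the small brass seat-check pin in the end stop's face is pushed in, m: 0 = out, 0.003 = level with the face. It takes only 0.2 N. The stop is firm, but it is set to length along the fence and where is not told: its face stands anywhere from x = +30 to +52 mm of the fixture, at its foot on the plate. See it in a picture or feel for it.
- cam_pivot (a point): the cam's upright pivot axis at the plate's top, x = +22, y = -19.6 mm of the fixture; axes as the fixture's. The eccentric disc round it (radius 15 mm, 5 mm off the pivot) stands 13 mm above the plate; its lever lies 13 to 25 mm above the plate. With the cam open a 35 mm block against the fence passes it with about 4 mm to spare.
- cam_lever (a joint): angle of the cam's hand lever, rad: 0 to 0.2 as found (open, pointing to -y of the fixture); grows as it turns clockwise seen from above, towards -x of the fixture. It meets a block that lies against the fence at about 0.9 and bites harder beyond; end at 1.9. About 2 N at the grip turn it, friction holds it where left; to bite well press with 5 to 8 N.
- lever_grip (a point): point on the axis of the lever's round black plastic grip, 70 mm from the pivot and 29 mm above the table (the grip is 15 mm thick, 48 to 88 mm from the pivot). The axes turn with the lever: -y points outwards along it.
- hex_key: black L hex key, 29 x 78 x 6 mm, lying to the left of the plate; leave it alone. Origin: centre of its underside.
- mandrel: ground steel mandrel, 8 x 88 x 8 mm, lying to the left of the plate; leave it alone. Origin: centre of its underside, y along it.
- parts_box: small open red box, 46 x 66 x 24 mm, at the back; leave it alone. Origin: centre of its underside.
Not all that is in view belongs to the job. What is shaped like the v_block but blue or purple is not meant.

How it is judged:
On the way:
1. the V-block stands flush and square against the fence and the end stop, its seat pin in, the cam lever still open (below 0.6 rad) (y of v_block in the frame of fixture between 0.014 and 0.02 m and x of v_block in the frame of fixture between 0 and 0.036 m and value of joint seat_pin above 0.0015 m and angle between the x axis of v_block and the x axis of fixture, either way round below 0.03 rad and z of v_block in the frame of fixture below 0.014 m and angle between v_block's own z axis and vertical below 0.03 rad and value of joint cam_lever below 0.6 rad), for 0.2 s.
At the end, for the whole second after the job is handed in: The V-block rests upright on the plate, groove along the fence within 0.03 rad, no more than 1.5 mm off the long fence, and no more than 1.5 mm off the end stop (seat pin in by more than 1.5 mm of its 3), and the cam is turned past 0.7 rad and presses on it with more than 3 N; the block is at rest (y of v_block in the frame of fixture between 0.014 and 0.02 m and x of v_block in the frame of fixture between 0 and 0.036 m and value of joint seat_pin above 0.0015 m and angle between the x axis of v_block and the x axis of fixture, either way round below 0.03 rad and z of v_block in the frame of fixture below 0.014 m and angle between v_block's own z axis and vertical below 0.03 rad and value of joint cam_lever above 0.7 rad and contact force between v_block and cam_lever above 3 N and linear speed of v_block below 0.01 m/s); the robot touches nothing.
It fails at once if the V-block is rammed or pressed on the end stop (seat pin in, cam still open) with more than 40 N (value of joint cam_lever below 0.6 rad and value of joint seat_pin above 0.0015 m and contact force between v_block and fixture above 40 N).
It fails at once if the hex key is pushed away by more than 20 mm (distance of hex_key from where it was at the start of the episode above 0.02 m).
It fails at once if the mandrel is pushed away by more than 20 mm (distance of mandrel from where it was at the start of the episode above 0.02 m).
It fails at once if the red box is pushed away by more than 20 mm (distance of parts_box from where it was at the start of the episode above 0.02 m).
It also fails if it takes over 66 s, if anything falls off the work surface, if the arm or the gripper's body presses on something with over 40 N, if the wrist force passes 120 N, or if a joint passes its speed limit or range.

## Working session

There is one attempt and no reset: what is moved stays moved. The work goes in short steps, Python scripts to look and compute and a tool call to move; the robot and the scene stay as the last step left them, time stands still between calls to the robot, and variables do not carry over. Pictures are saved under pics/ and viewed, at most 10 in all, crops included, and the job is handed in when it is done.

Besides the shell and the picture viewer there is one more tool, called as name(argument=value, ...), one argument or row to a line, values as JSON. step_arm: Moves the arm, as the interface text tells. Its arguments: {"type":"object","properties":{"moves":{"type":"array","items":{"type":"object","properties":{"rx":{"type":"number"},"ry":{"type":"number"},"rz":{"type":"number"},"dx":{"type":"number"},"dy":{"type":"number"},"dz":{"type":"number"},"gripper":{"type":"number"}}}},"grip_force":{"type":"number"}},"required":["moves"]}

```bash
mkdir -p pics; python3 - <<'E'
from bench import r
import cv2
for n in("side","top"):
    cv2.imwrite(f"pics/{n}0.png",cv2.resize(r.grab_frame(n),(800,500)))
    print(n,r.camera_info(n))
o=r.get_obs();print(o,r.tcp_to_tips)
E
```

```text
side {'mtx': array([[425.53208065,   0.        , 320.48996754],
       [  0.        , 425.53208065, 199.4294269 ],
       [  0.        ,   0.        ,   1.        ]]), 'rvec': array([ 2.11298986, -0.04409943,  0.02479925]), 'tvec': array([-0.59360207,  0.18202847,  0.68885516])}
top {'mtx': array([[506.51491628,   0.        , 312.59955661],
       [  0.        , 506.51491628, 212.3903562 ],
       [  0.        ,   0.        ,   1.        ]]), 'rvec': array([ 2.16629677, -2.19277798,  0.05237884]), 'tvec': array([0.28764468, 0.59816187, 1.15394924])}
{'clock': 0.1, 'joints': array([ 0.99891737,  0.47772754,  0.02232512,  1.55635044, -0.01152532,
        1.10933874, -0.0830954 ]), 'qvel': array([ 6.79543146e-04, -5.24619345e-04, -9.48439433e-04,  2.30826262e-04,
       -1.02717734e-04,  1.18730864e-05,  3.48104339e-04]), 'tau': array([ 4.50148407e-03, -5.97759426e+01,  1.61337107e+00, -2.81957996e+01,
        1.28390815e-02,  4.94078704e-03, -2.92664811e-05]), 'tcp_pos': array([ 0.30169353, -0.60317912,  0.21251677]), 'orientation': array([-3.05591023e+00, -7.21661093e-01,  7.54059035e-04]), 'contact_force': array([ 0.42806436,  0.29926432, -0.00965298]), 'moment': array([-0.02510424, -0.01966636, -0.05710514]), 'gripper_force': 0.0, 'grip_width': 0.08537177614790128} 0.022
```

View pics/top0.png

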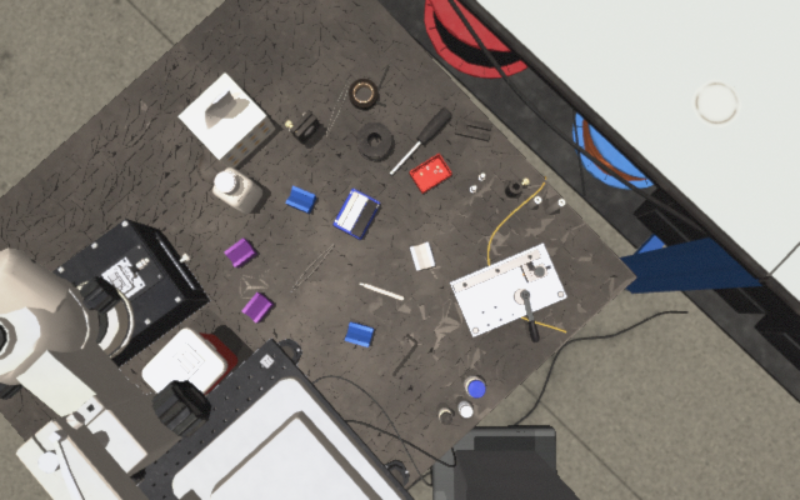

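View pics/side0.png

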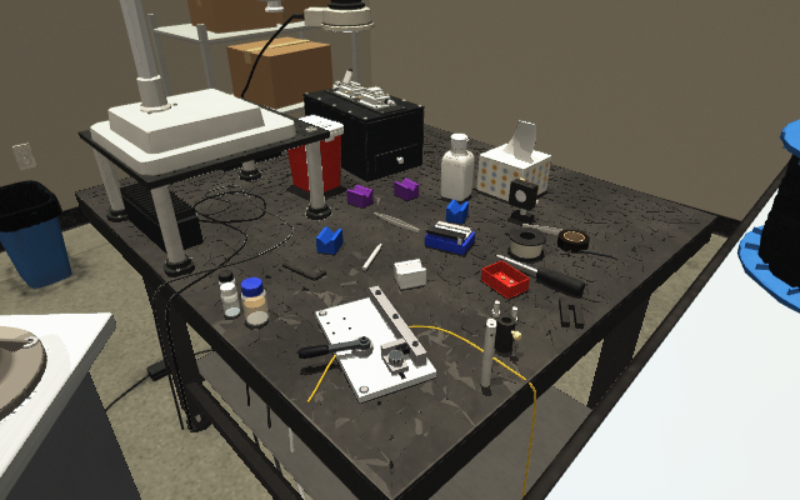

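The top view shows the pale V-block at about (422,256), the fixture around (508,290), and the lever pointing down from (525,297) to (533,338). The side view shows the block at (409,274) and the fixture around (375,345). I'll enlarge both.

```bash
cat > h.py <<'E'
import numpy as np,cv2
from bench import r
def ray(n,uv,z):
    c=r.camera_info(n);R=cv2.Rodrigues(c['rvec'])[0];t=c['tvec']
    d=R.T@np.linalg.inv(c['mtx'])@np.array([uv[0],uv[1],1.]);o=-R.T@t
    return o+d*(z-o[2])/d[2]
def proj(n,P):
    c=r.camera_info(n);return cv2.projectPoints(np.atleast_2d(np.float64(P)),c['rvec'],c['tvec'],c['mtx'],None)[0][:,0]
def crop(n,x,y,w,h,s,f,img=None):
    i=r.grab_frame(n) if img is None else img
    cv2.imwrite(f,cv2.resize(i[y:y+h,x:x+w],None,fx=s,fy=s,interpolation=cv2.INTER_CUBIC))
E
python3 - <<'E'
from h import *
crop("top",320,185,140,100,5.5,"pics/t1.png")
crop("side",230,195,130,130,4.6,"pics/s1.png")
for n,u in(("top",(337,205)),("top",(406,232)),("side",(327,219)),("side",(300,276))):print(n,ray(n,u,0.015))
E
```

```text
top [0.61866015 0.2232659  0.015     ]
top [0.55368077 0.06406016 0.015     ]
side [0.61708113 0.22247757 0.015     ]
side [0.56035384 0.04617835 0.015     ]
```

View pics/t1.png

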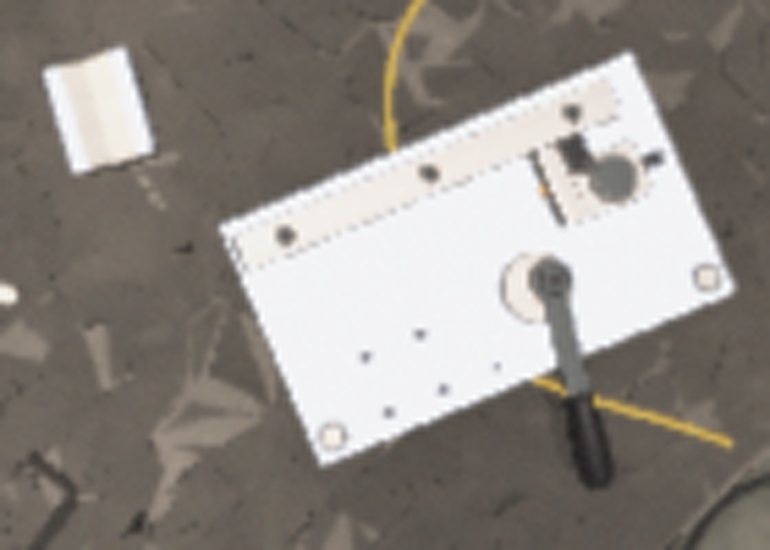

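View pics/s1.png

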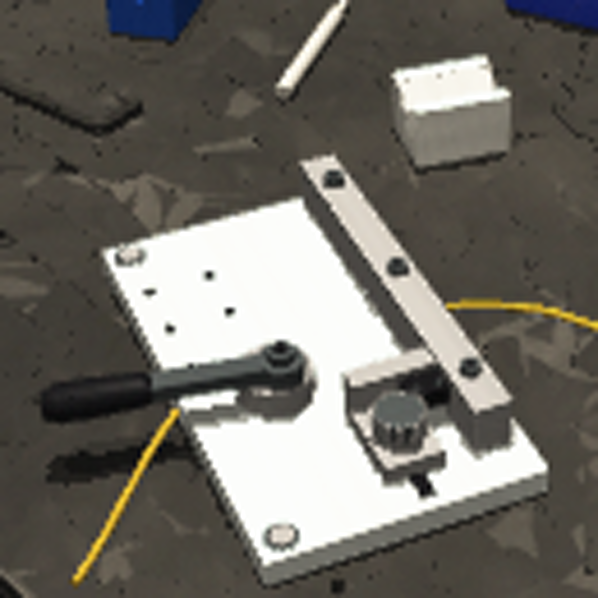

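```bash
cat >> h.py <<'E'
def tc(p,z): return ray("top",((p[0]+.5)/5.5-.5+320,(p[1]+.5)/5.5-.5+185),z)
def sc(p,z): return ray("side",((p[0]+.5)/4.6-.5+230,(p[1]+.5)/4.6-.5+195),z)
def fit(local,world):
    L=np.array(local,float);W=np.array(world)[:,:2]
    l=L-L.mean(0);w=W-W.mean(0)
    a=np.arctan2((l[:,0]*w[:,1]-l[:,1]*w[:,0]).sum(),(l*w).sum());c,s=np.cos(a),np.sin(a);R=np.array([[c,-s],[s,c]])
    t=W.mean(0)-R@L.mean(0);return a,R,t,W-(L@R.T+t)
E
python3 - <<'E'
from h import *
np.set_printoptions(precision=4,suppress=True)
L=[(-.095,.055),(.095,.055),(.095,-.055),(-.095,-.055)]
a,R,t,e=fit(L,[tc(p,.012) for p in((220,227),(632,54),(735,290),(322,465))]);print("fix top",a,t,e*1e3)
L2=[L[3],L[2],L[1]]
a2,R2,t2,e=fit(L2,[sc(p,.012) for p in((103,252),(265,569),(548,462))]);print("fix side",a2,t2,e*1e3)
F=lambda w:(R.T@(np.array(w)[:2]-t))*1e3
F2=lambda w:(R2.T@(np.array(w)[:2]-t2))*1e3
print("fence top",[F(tc(p,.032)) for p in((250,268),(530,155))])
print("stop top line top",[(F(tc(p,.032)),F(tc(p,.012))) for p in((532,153),(563,223))])
print("side stop",[F2(sc(p,.032)) for p in((345,376),(430,350))],F2(sc((350,418),.012)))
print("grip end top",[F(tc(p,.029)) for p in((598,480),(582,400),(551,278))])
print("grip side",[F2(sc(p,.029)) for p in((45,400),(150,390))])
B=[(-.0225,.0175),(.0225,.0175),(.0225,-.0175),(-.0225,-.0175)]
ab,Rb,tb,e=fit(B,[tc(p,.03) for p in((75,174),(43,70),(124,46),(155,152))]);print("B top",ab,tb,e*1e3)
ab,Rb,tb,e=fit(B,[tc(p,.03) for p in((43,70),(124,46),(155,152),(75,174))]);print("alt",ab,tb,e*1e3)
print("blk side top",[sc(p,.03) for p in((393,72),(487,56),(510,93),(405,112))],[sc(p,0) for p in((417,166),(508,150))])
c=r.camera_info("top");Rc=cv2.Rodrigues(c['rvec'])[0];print("cam",-Rc.T@c['tvec'])
E
```

```text
fix top -1.1846907185038913 [0.5547 0.0627] [[-0.4728 -0.2173]
 [-0.6249 -0.3202]
 [ 0.5996  0.5123]
 [ 0.4982  0.0251]]
fix side -1.1729151364994368 [0.5548 0.0631] [[ 1.8167 -0.3784]
 [-0.4646 -1.9165]
 [-1.3521  2.2949]]
fence top [array([-91.8656,  33.7816]), array([34.141 , 31.8896])]
stop top line top [(array([35.241 , 32.3332]), array([39.1877, 32.0919])), (array([35.4228,  0.5628]), array([39.3726, -0.2246]))]
side stop [array([39.9236, -1.8659]), array([40.1441, 32.3991])] [40.9341 -0.7089]
grip end top [array([   6.6569, -102.9239]), array([ 13.8075, -70.0668]), array([ 22.2392, -18.6476])]
grip side [array([   2.4663, -103.8714]), array([ 13.5301, -67.8035])]
B top 0.2721888608990415 [0.6182 0.2223] [[-0.1988 -0.2716]
 [ 0.3705  0.4382]
 [ 0.6296  0.0106]
 [-0.8013 -0.1773]]
alt -1.299777794547891 [0.6182 0.2223] [[ 6.4997 -3.0208]
 [ 4.1212  6.1976]
 [-6.9305  3.2817]
 [-3.6903 -6.4585]]
blk side top [array([0.5924, 0.2341, 0.03  ]), array([0.6363, 0.2461, 0.03  ]), array([0.6444, 0.2144, 0.03  ]), array([0.5967, 0.201 , 0.03  ])] [array([0.6021, 0.2019, 0.    ]), array([0.6441, 0.2128, 0.    ])]
cam [0.5244 0.2602 1.1956]
```

The block is at (0.618, 0.2225) with yaw 0.272. The fixture is at (0.5548, 0.0629) with yaw about -1.183. The stop face stands at about x = +37 to +40, and the lever at about 0.19 rad. The sizes check out, so I'll move above the block.

step_arm(
  moves=[
    {"dx": 40,"dy": -37,"dz": 3},
    {"dx": 40,"dy": -37,"dz": 3},
    {"dx": 40,"dy": -37,"dz": 3},
    {"dx": 40,"dy": -37,"dz": 3},
    {"dx": 40,"dy": -37,"dz": 3},
    {"dx": 40,"dy": -37,"dz": 3},
    {"dx": 40,"dy": -37,"dz": 3},
    {"dx": 40,"dy": -37,"dz": 3},
    {"dx": 40,"dy": -37,"dz": 3},
    {"dx": 40,"dy": -37,"dz": 3},
    {"dx": 40,"dy": -37,"dz": 3},
    {"dx": 40,"dy": -37,"dz": 3},
    {"dx": 40,"dy": -37,"dz": 3},
    {"dx": 40,"dy": -37,"dz": 3},
    {"dx": 40,"dy": -37,"dz": 3},
    {"dx": 40,"dy": -37,"dz": 3},
    {"rz": 10.7,"gripper": 0.3},
    {},
    {},
  ],
)

```text
invalid input at $.moves[0]: expected keys rx, ry, rz, dx, dy, dz, gripper
```

```bash
cat >> h.py <<'E'
FA=-1.183;FT=np.array([.5548,.0629])
def fw(x,y): c,s=np.cos(FA),np.sin(FA);return FT+np.array([c*x-s*y,s*x+c*y])/1e3
def go(x,y,z,yaw):
    o=r.get_obs();R=cv2.Rodrigues(o['orientation'])[0];d=R.T@(np.array([x,y,z])-o['tcp_pos'])*1e3
    T=cv2.Rodrigues(np.array([np.pi*np.cos(yaw/2),np.pi*np.sin(yaw/2),0.]))[0]
    w=cv2.Rodrigues(R.T@T)[0].ravel()*180/np.pi
    p=o['tcp_pos'];c,s=np.cos(FA),np.sin(FA);q=p[:2]-FT
    print("t %.2f tcp"%o['clock'],p.round(4),"fix",[round((c*q[0]+s*q[1])*1e3,1),round((-s*q[0]+c*q[1])*1e3,1)],"yaw",round(np.arctan2(R[1,0],R[0,0]),3),"F",o['contact_force'].round(1),"grip",round(o['grip_width'],4),o['gripper_force'],"q",o['joints'].round(2))
    print("shift",d.round(1),"turn",w.round(2))
E
python3 -c "
from h import *
go(.618,.2227,.036,.272)"
```

```text
t 0.20 tcp [ 0.3018 -0.6033  0.2128] fix [np.float64(521.1), np.float64(-486.2)] yaw 0.464 F [ 0.4  0.7 -0.6] grip 0.0854 0.0 q [ 1.    0.48  0.02  1.56 -0.01  1.11 -0.08]
shift [ 652.3 -597.1  177.4] turn [-7.000e-02  1.000e-02  1.099e+01]
```

step_arm(
  moves=[
    {"rx": 0,"ry": 0,"rz": 0,"dx": 40,"dy": -37,"dz": 3,"gripper": 1},
    {"rx": 0,"ry": 0,"rz": 0,"dx": 40,"dy": -37,"dz": 3,"gripper": 1},
    {"rx": 0,"ry": 0,"rz": 0,"dx": 40,"dy": -37,"dz": 3,"gripper": 1},
    {"rx": 0,"ry": 0,"rz": 0,"dx": 40,"dy": -37,"dz": 3,"gripper": 1},
    {"rx": 0,"ry": 0,"rz": 0,"dx": 40,"dy": -37,"dz": 3,"gripper": 1},
    {"rx": 0,"ry": 0,"rz": 0,"dx": 40,"dy": -37,"dz": 3,"gripper": 1},
    {"rx": 0,"ry": 0,"rz": 0,"dx": 40,"dy": -37,"dz": 3,"gripper": 1},
    {"rx": 0,"ry": 0,"rz": 0,"dx": 40,"dy": -37,"dz": 3,"gripper": 1},
    {"rx": 0,"ry": 0,"rz": 0,"dx": 40,"dy": -37,"dz": 3,"gripper": 1},
    {"rx": 0,"ry": 0,"rz": 0,"dx": 40,"dy": -37,"dz": 3,"gripper": 1},
    {"rx": 0,"ry": 0,"rz": 0,"dx": 40,"dy": -37,"dz": 3,"gripper": 1},
    {"rx": 0,"ry": 0,"rz": 0,"dx": 40,"dy": -37,"dz": 3,"gripper": 1},
    {"rx": 0,"ry": 0,"rz": 0,"dx": 40,"dy": -37,"dz": 3,"gripper": 1},
    {"rx": 0,"ry": 0,"rz": 0,"dx": 40,"dy": -37,"dz": 3,"gripper": 1},
    {"rx": 0,"ry": 0,"rz": 0,"dx": 40,"dy": -37,"dz": 3,"gripper": 1},
    {"rx": 0,"ry": 0,"rz": 0,"dx": 40,"dy": -37,"dz": 3,"gripper": 1},
    {"rx": 0,"ry": 0,"rz": 10.6,"dx": 0,"dy": 0,"dz": 0,"gripper": 0.3},
    {"rx": 0,"ry": 0,"rz": 0,"dx": 0,"dy": 0,"dz": 0,"gripper": 0.3},
    {"rx": 0,"ry": 0,"rz": 0,"dx": 0,"dy": 0,"dz": 0,"gripper": 0.3},
  ],
)

```text
clock: 2.58
tcp_pos: [0.6096, 0.2109, 0.1653]
orientation: [3.11, 0.44, -0.0]
contact_force: [-0.4, 0.0, -1.3]
grip_width: 0.0556
gripper_force: 0.0
```

```bash
python3 -c "
from h import *
go(.618,.2227,.036,.272)"
```

```text
t 2.58 tcp [0.6096 0.2109 0.1653] fix [np.float64(-116.3), np.float64(106.7)] yaw 0.281 F [-0.4  0.  -1.3] grip 0.0556 0.0 q [-0.22  0.49 -0.29  1.66  0.16  1.01 -1.85]
shift [ 11.4  -9.1 129.3] turn [0.04 0.02 0.51]
```

step_arm(
  moves=[
    {"rx": 0,"ry": 0,"rz": 0.5,"dx": 11.5,"dy": -9,"dz": 20,"gripper": 0.3},
    {"rx": 0,"ry": 0,"rz": 0,"dx": 0,"dy": 0,"dz": 40,"gripper": 0.3},
    {"rx": 0,"ry": 0,"rz": 0,"dx": 0,"dy": 0,"dz": 25,"gripper": 0.3},
    {"rx": 0,"ry": 0,"rz": 0,"dx": 0,"dy": 0,"dz": 0,"gripper": 0.3},
  ],
)

```text
clock: 3.08
tcp_pos: [0.6167, 0.222, 0.0785]
orientation: [3.111, 0.424, -0.007]
contact_force: [0.3, -0.7, 0.3]
grip_width: 0.0557
gripper_force: 0.0
```

```bash
python3 -c "
from h import *
go(.618,.2227,.036,.272)
s=cv2.resize(r.grab_frame('side')[150:260,260:420],None,fx=3,fy=3)
t=cv2.resize(r.grab_frame('top')[150:260,260:420],None,fx=3,fy=3)
cv2.imwrite('pics/a.png',np.vstack([s,t])[:,:])"
python3 -c "
import cv2;i=cv2.imread('pics/a.png');print(i.shape);cv2.imwrite('pics/a2.png',cv2.resize(i,(436,600)))"
```

```text
t 3.08 tcp [0.6167 0.222  0.0785] fix [np.float64(-123.9), np.float64(117.5)] yaw 0.271 F [ 0.3 -0.7  0.3] grip 0.0557 0.0 q [-0.25  0.6  -0.27  1.69  0.2   0.87 -1.9 ]
shift [ 1.6 -0.4 42.5] turn [ 0.05  0.25 -0.08]
(660, 480, 3)
```

View pics/a2.png

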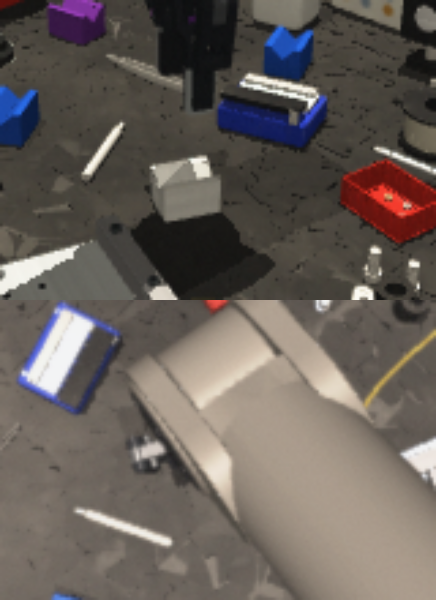

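The side crop shows the fingertips just behind and above the block, with tip bottoms at crop (200,108). I'll check that against the projection.

```bash
python3 -c "
from h import *
o=r.get_obs();R=cv2.Rodrigues(o['orientation'])[0];p=o['tcp_pos']
for y in(-.042,-.028,.028,.042):
  for z in (.022,.012): print(y,z,(proj('side',p+R@[0,y,z])[0]-[260,150])*2.727)
print((proj('side',[.618,.2225,.03])[0]-[260,150])*2.727)"
```

```text
-0.042 0.022 [168.05438492 111.64824923]
-0.042 0.012 [168.05938674 100.48173139]
-0.028 0.022 [173.66851528 120.28105419]
-0.028 0.012 [173.70620385 109.02138209]
0.028 0.022 [197.63487779 157.13394506]
0.028 0.012 [197.82140605 145.49067077]
0.042 0.022 [204.03479757 166.97505235]
0.042 0.012 [204.26362279 155.23319997]
[184.06317555 171.75650871]
```

```bash
python3 -c "
from h import *
o=r.get_obs();R=cv2.Rodrigues(o['orientation'])[0];p=o['tcp_pos']
def dr(n,x,y,w,h,s):
  i=r.grab_frame(n)[y:y+h,x:x+w];i=cv2.resize(i,None,fx=s,fy=s,interpolation=cv2.INTER_CUBIC)
  for q,c in (([0,.028,.022],(0,255,0)),([0,-.028,.022],(0,255,255)),([0,0,0],(0,0,255)),([0,0,-.15],(255,0,255))):
    u=(proj(n,p+R@q)[0]-[x,y])*s;cv2.circle(i,(int(u[0]),int(u[1])),3,c,-1)
  return i
a=dr('side',220,60,200,200,2.9);b=dr('top',260,150,75,200,2.9)
cv2.imwrite('pics/b.png',np.hstack([a,b]))"
```

```text
(no output)
```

View pics/b.png

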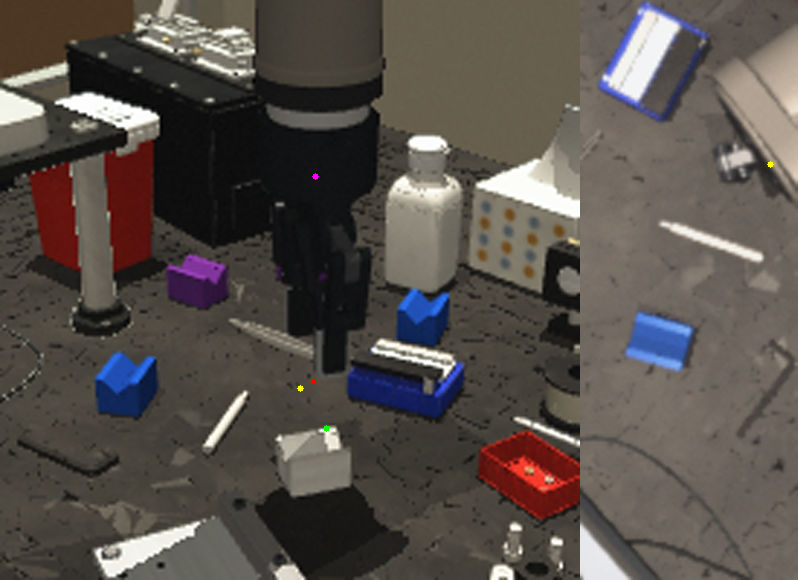

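Both tips appear about 45 mm higher in the side picture than the state says: near tip at (331,372) against an expected (327,428). The fingers still straddle the block, so a guarded descent will settle it safely.

step_arm(
  moves=[
    {"rx": 0,"ry": 0,"rz": 0,"dx": 1.5,"dy": -0.5,"dz": 15,"gripper": 0.3},
    {"rx": 0,"ry": 0,"rz": 0,"dx": 0,"dy": 0,"dz": 15,"gripper": 0.3},
    {"rx": 0,"ry": 0,"rz": 0,"dx": 0,"dy": 0,"dz": 10,"gripper": 0.3},
    {"rx": 0,"ry": 0,"rz": 0,"dx": 0,"dy": 0,"dz": 2,"gripper": 0.3},
    {"rx": 0,"ry": 0,"rz": 0,"dx": 0,"dy": 0,"dz": 0,"gripper": 0.3},
  ],
)

```text
clock: 3.9
tcp_pos: [0.6194, 0.2248, 0.0382]
orientation: [3.113, 0.423, -0.0]
contact_force: [-0.5, 0.3, 0.5]
grip_width: 0.0556
gripper_force: 0.0
```

```bash
python3 -c "
from h import *
go(.618,.2227,.036,.272)
o=r.get_obs();R=cv2.Rodrigues(o['orientation'])[0];p=o['tcp_pos']
def dr(n,x,y,w,h,s):
  i=r.grab_frame(n)[y:y+h,x:x+w];i=cv2.resize(i,None,fx=s,fy=s,interpolation=cv2.INTER_CUBIC)
  for q,c in (([0,.028,.022],(0,255,0)),([0,-.028,.022],(0,255,255)),([0,0,0],(0,0,255)),([0,0,-.15],(255,0,255))):
    u=(proj(n,p+R@q)[0]-[x,y])*s;cv2.circle(i,(int(u[0]),int(u[1])),2,c,-1)
  return i
a=dr('side',270,120,110,120,5);
cv2.imwrite('pics/c.png',a)"
```

```text
t 3.90 tcp [0.6194 0.2248 0.0382] fix [np.float64(-125.5), np.float64(121.1)] yaw 0.27 F [-0.5  0.3  0.5] grip 0.0556 0.0 q [-0.26  0.66 -0.26  1.71  0.22  0.8  -1.92]
shift [-1.9  1.7  2.2] turn [-0.    0.01 -0.11]
```

View pics/c.png

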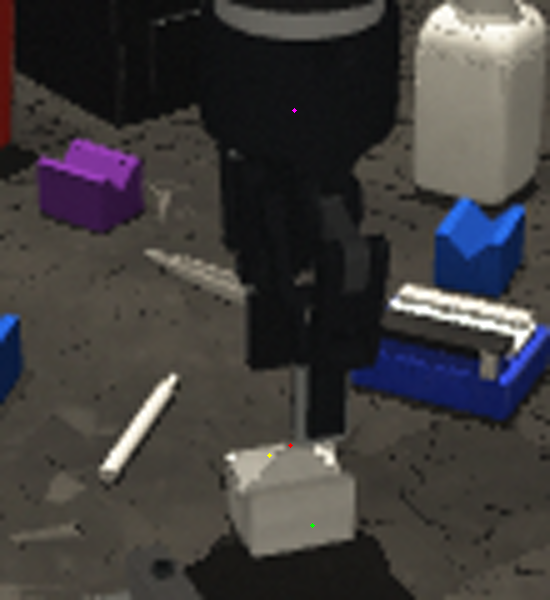

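step_arm(
  moves=[
    {"rx": 0,"ry": 0,"rz": 0,"dx": -1.5,"dy": 1.5,"dz": 1,"gripper": 0},
    {"rx": 0,"ry": 0,"rz": 0,"dx": 0,"dy": 0,"dz": 0,"gripper": -0.5},
    {"rx": 0,"ry": 0,"rz": 0,"dx": 0,"dy": 0,"dz": 0,"gripper": -0.5},
    {"rx": 0,"ry": 0,"rz": 0,"dx": 0,"dy": 0,"dz": 0,"gripper": -0.5},
    {"rx": 0,"ry": 0,"rz": 0,"dx": 0,"dy": 0,"dz": 0,"gripper": -0.5},
  ],
  grip_force=30,
)

```text
clock: 4.58
tcp_pos: [0.6184, 0.2229, 0.0374]
orientation: [-3.113, -0.423, -0.0]
contact_force: [-0.1, 0.1, 0.4]
grip_width: 0.0213
gripper_force: 0.0
```

The gripper closed to 21 mm without catching anything, so the tips really are off from the reading. I'll solve for their height from the pixels.

```bash
python3 -c "
from h import *
p=np.array([.6194,.2248,0]);c,s=np.cos(.27),np.sin(.27)
for off in(.028,.035,.042):
  for z in (.016,.04,.05,.06,.07,.08): print(off,z,proj('side',[p[0]+s*off,p[1]-c*off,z])[0].round(1))
for z in(.016,.03,.045,.06): print(z,'side',ray('side',(335.4,207),z),'top',ray('top',(313.4,205),z))
i=r.grab_frame('side')[100:260,250:400];t=r.grab_frame('top')[140:260,260:400]
cv2.imwrite('pics/d.png',np.vstack([cv2.resize(i,None,fx=2.2,fy=2.2,interpolation=2),cv2.resize(t,(330,220),interpolation=2)]))"
```

```text
0.028 0.016 [332.4 225.2]
0.028 0.04 [332.6 215.4]
0.028 0.05 [332.7 211.2]
0.028 0.06 [332.7 207. ]
0.028 0.07 [332.8 202.7]
0.028 0.08 [332.9 198.4]
0.035 0.016 [333.6 227. ]
0.035 0.04 [333.8 217.2]
0.035 0.05 [333.8 213. ]
0.035 0.06 [333.9 208.8]
0.035 0.07 [334.  204.5]
0.035 0.08 [334.1 200.1]
0.042 0.016 [334.7 228.9]
0.042 0.04 [334.9 219. ]
0.042 0.05 [335.  214.8]
0.042 0.06 [335.1 210.6]
0.042 0.07 [335.2 206.3]
0.042 0.08 [335.3 201.9]
0.016 side [0.63796727 0.26744988 0.016     ] top [0.61929661 0.27839155 0.016     ]
0.03 side [0.63611632 0.24519453 0.03      ] top [0.61817062 0.27817593 0.03      ]
0.045 side [0.63413317 0.22134951 0.045     ] top [0.6169642  0.27794491 0.045     ]
0.06 side [0.63215001 0.19750449 0.06      ] top [0.61575778 0.27771389 0.06      ]
```

View pics/d.png

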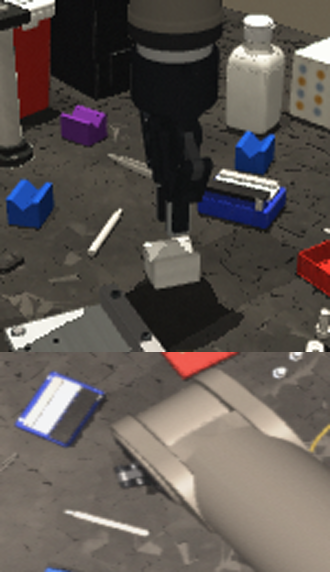

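step_arm(
  moves=[
    {"rx": 0,"ry": 0,"rz": 0,"dx": 0,"dy": 0,"dz": 0,"gripper": 0.3},
    {"rx": 0,"ry": 0,"rz": 0,"dx": 0,"dy": 0,"dz": 0,"gripper": 0.3},
    {"rx": 0,"ry": 0,"rz": 0,"dx": 0,"dy": 0,"dz": 0,"gripper": 0.3},
    {"rx": 0,"ry": 0,"rz": 0,"dx": 0,"dy": 0,"dz": 6,"gripper": 0.3},
    {"rx": 0,"ry": 0,"rz": 0,"dx": 0,"dy": 0,"dz": 6,"gripper": 0.3},
    {"rx": 0,"ry": 0,"rz": 0,"dx": 0,"dy": 0,"dz": 0,"gripper": 0.3},
  ],
)

```text
clock: 5.42
tcp_pos: [0.6178, 0.2226, 0.0244]
orientation: [3.113, 0.423, -0.002]
contact_force: [0.2, 0.3, 0.2]
grip_width: 0.0557
gripper_force: 0.0
```

```bash
python3 -c "
from h import *
go(.618,.2227,.036,.272)
g=cv2.cvtColor(r.grab_frame('side'),6)
for y in range(196,236): print(y,' '.join('%3d'%v for v in g[y,312:348]))"
```

```text
t 5.42 tcp [0.6178 0.2226 0.0244] fix [np.float64(-124.0), np.float64(118.7)] yaw 0.27 F [0.2 0.3 0.2] grip 0.0557 0.0 q [-0.26  0.67 -0.25  1.72  0.22  0.78 -1.92]
shift [  0.2  -0.  -11.6] turn [ 0.01  0.09 -0.11]
196  72  68  68  69  66  67  59  16  17  16  14  18  16  16  16  16  19  18  19  15  15  17  18  18  16  18  17  18  20  17  16  19  19  32  33  31
197  72  68  69  67  67  68  64  17  17  17  17  16  16  17  17  16  18  18  17  13  16  17  17  20  20  20  19  20  20  19  17  19  18  30  30  32
198  69  68  66  66  68  69  56  16  17  16  17  19  17  16  17  17  17  18  17  19  17  18  17  18  20  21  20  19  19  19  16  17  24  38  31  28
199  71  68  68  67  68  69  69  19  16  19  18  21  23  22  31  27  40  23  22  16  15  19  16  18  19  18  17  18  19  21  20  24  48  72  38  38
200  68  69  68  66  66  68  68  43  30  42  43  56  69  70  68  41  59  67  66  18  16  16  17  18  17  16  19  25  33  45  45  57  38  69  72  74
201  70  68  68  67  65  65  66  67  66  67  68  67  68  68  68  53  74  85  66  15  14  17  18  16  18  17  35  75  71  73  72  71  71  50  73 
[... 4335 characters left out ...]
  66  43  24  24  25  22  24  21  24  24  25  24  25  26  24  24  24  25  26  25  26  25  24  25  24  26  67
232  22  22  23  23  23  24  25  23  23  24  23  25  25  23  23  22  22  23  23  23  25  25  25  25  26  25  26  25  23  22  26  24  24  25  25  64
233  22  23  23  23  22  23  23  24  23  24  25  24  23  24  25  23  22  21  21  25  24  26  26  28  27  24  24  25  24  23  25  25  25  24  25  25
234  22  24  22  22  23  23  24  24  24  24  22  24  23  22  21  23  22  22  22  24  25  25  25  24  24  24  24  23  24  23  24  24  24  23  24  24
235  22  23  21  22  20  24  23  23  24  23  23  24  22  23  23  23  25  23  24  24  24  23  23  22  23  24  25  23  24  23  23  23  23  23  24  24
```

The finger now covers the back edge of the block's top (rows 208 to 213), with no force. So the tips stand at about z = 0.047, roughly 22 mm above the TCP reading rather than 22 mm below it. I'll go on down, guarded.

step_arm(
  moves=[
    {"rx": 0,"ry": 0,"rz": 0,"dx": 0,"dy": 0,"dz": 6,"gripper": 0.3},
    {"rx": 0,"ry": 0,"rz": 0,"dx": 0,"dy": 0,"dz": 6,"gripper": 0.3},
    {"rx": 0,"ry": 0,"rz": 0,"dx": 0,"dy": 0,"dz": 6,"gripper": 0.3},
    {"rx": 0,"ry": 0,"rz": 0,"dx": 0,"dy": 0,"dz": 0,"gripper": 0.3},
  ],
)

```text
clock: 5.98
tcp_pos: [0.6179, 0.2227, 0.0066]
orientation: [3.113, 0.423, -0.002]
contact_force: [-0.3, -0.7, 0.6]
grip_width: 0.0557
gripper_force: 0.0
```

```bash
python3 -c "
from h import *
go(.618,.2227,-.008,.272)
g=cv2.cvtColor(r.grab_frame('side'),6)
for y in range(210,232): print(y,' '.join('%3d'%v for v in g[y,322:344]))"
```

```text
t 5.97 tcp [0.6179 0.2227 0.0066] fix [np.float64(-124.1), np.float64(118.8)] yaw 0.27 F [-0.3 -0.7  0.6] grip 0.0557 0.0 q [-0.26  0.7  -0.25  1.72  0.23  0.75 -1.93]
shift [ 0.1  0.  14.6] turn [ 0.01  0.07 -0.11]
210 169 167 112 120 124  79  72  84  49  16  16  18  16  17  17  17  50  67  48  55  67  68
211 171 171 130 133 134  83  73  85  48  15  17  16  17  18  17  19  50  72  70  62  57  58
212 173 171 130 132 135  84  73  86  47  17  18  17  17  17  17  19  52  58  56  54  55  56
213 174 131 131 132 134  84  75  85  48  16  18  19  18  17  19  19  67  58  56  56  57  56
214 135 133 133 132 133  83  76  85  48  18  17  18  20  16  19  21  67  85  65  59  57  56
215 137 135 131 131 132  85  76  85  48  17  17  19  18  18  17  19  68 107  92  62  59  55
216 137 135 130 131 121  78  77  85  47  17  18  18  19  17  19  20  67 116 120  62  61  56
217 126 118 113 112 112  73  77  85  48  16  19  18  18  17  16  20  69 124 122  60  60  56
218 114 115 114 115 117  75  77  85  47  17  18  17  17  17  18  20  76 124 123  61  60  57
219 121 122 122 121 122  79  76  85  47  18  18  17  19 
[... 439 characters left out ...]
 122 122 121 119 120 120 123 120 120 121 105  62  27  36
225 123 123 121 121 121 120 119 119 122 123 122 123 122 123 123 122 122 122  95  34  54  57
226 120 122 123 121 122 122 122 124 123 123 123 123 124 124 126 123 123 123  96  24  26  63
227 121 123 124 123 124 125 125 124 124 125 125 123 124 122 121 120 118 117  88  24  26  25
228 123 126 126 126 126 127 127 126 124 123 120 120 118  92  66  68  44  23  25  24  25  24
229 125 126 126 124 122 120 120 117  93  68  67  45  24  25  25  23  24  24  24  26  25  25
230 121 120 120  92  67  67  46  24  24  25  25  25  25  24  25  24  24  25  26  26  25  26
231  42  23  22  24  24  23  23  24  24  25  24  23  25  24  24  25  25  25  25  25  25  24
```

The finger is now in front of the block, tip at row 221, so tip z is about 0.027. I'll go down 13 mm more and grip.

step_arm(
  moves=[
    {"rx": 0,"ry": 0,"rz": 0,"dx": 0,"dy": 0,"dz": 7,"gripper": 0.3},
    {"rx": 0,"ry": 0,"rz": 0,"dx": 0,"dy": 0,"dz": 6,"gripper": 0.3},
    {"rx": 0,"ry": 0,"rz": 0,"dx": 0,"dy": 0,"dz": 0,"gripper": 0},
    {"rx": 0,"ry": 0,"rz": 0,"dx": 0,"dy": 0,"dz": 0,"gripper": -0.5},
    {"rx": 0,"ry": 0,"rz": 0,"dx": 0,"dy": 0,"dz": 0,"gripper": -0.5},
    {"rx": 0,"ry": 0,"rz": 0,"dx": 0,"dy": 0,"dz": 0,"gripper": -0.5},
    {"rx": 0,"ry": 0,"rz": 0,"dx": 0,"dy": 0,"dz": 0,"gripper": -0.5},
    {"rx": 0,"ry": 0,"rz": 0,"dx": 0,"dy": 0,"dz": 0,"gripper": -0.5},
  ],
  grip_force=40,
)

```text
clock: 7.02
tcp_pos: [0.6184, 0.2229, -0.0056]
orientation: [3.113, 0.423, -0.0]
contact_force: [0.2, 0.0, -2.1]
grip_width: 0.0342
gripper_force: 40.3
```

Gripped at 34 mm. Now lift and get the transfer numbers.

step_arm(
  moves=[
    {"rx": 0,"ry": 0,"rz": 0,"dx": 0,"dy": 0,"dz": -20,"gripper": -0.5},
    {"rx": 0,"ry": 0,"rz": 0,"dx": 0,"dy": 0,"dz": -30,"gripper": -0.5},
    {"rx": 0,"ry": 0,"rz": 0,"dx": 0,"dy": 0,"dz": -30,"gripper": -0.5},
    {"rx": 0,"ry": 0,"rz": 0,"dx": 0,"dy": 0,"dz": 0,"gripper": -0.5},
  ],
)

```text
clock: 7.52
tcp_pos: [0.6208, 0.224, 0.0785]
orientation: [-3.111, -0.422, -0.01]
contact_force: [-0.2, -0.2, -2.4]
grip_width: 0.0342
gripper_force: 40.4
```

```bash
python3 -c "
from h import *
x,y=fw(-45,-6.5);go(x,y,.0744,FA+np.pi)"
```

```text
t 7.53 tcp [0.6208 0.224  0.0785] fix [np.float64(-124.2), np.float64(122.0)] yaw 0.27 F [-0.2 -0.2 -2.4] grip 0.0342 40.386950969696045 q [-0.25  0.61 -0.27  1.69  0.2   0.86 -1.9 ]
shift [-118.3   93.8    3.2] turn [  0.29  -0.33 -96.76]
```

step_arm(
  moves=[
    {"rx": 0,"ry": 0,"rz": 0,"dx": -39,"dy": 31,"dz": 0,"gripper": -0.5},
    {"rx": 0,"ry": 0,"rz": 0,"dx": -39,"dy": 31,"dz": 0,"gripper": -0.5},
    {"rx": 0,"ry": 0,"rz": 0,"dx": -39,"dy": 31,"dz": 0,"gripper": -0.5},
    {"rx": 0,"ry": 0,"rz": -10.6,"dx": 0,"dy": 0,"dz": 0,"gripper": -0.5},
    {"rx": 0,"ry": 0,"rz": -10.6,"dx": 0,"dy": 0,"dz": 0,"gripper": -0.5},
    {"rx": 0,"ry": 0,"rz": -10.6,"dx": 0,"dy": 0,"dz": 0,"gripper": -0.5},
    {"rx": 0,"ry": 0,"rz": -10.6,"dx": 0,"dy": 0,"dz": 0,"gripper": -0.5},
    {"rx": 0,"ry": 0,"rz": -10.6,"dx": 0,"dy": 0,"dz": 0,"gripper": -0.5},
    {"rx": 0,"ry": 0,"rz": -10.6,"dx": 0,"dy": 0,"dz": 0,"gripper": -0.5},
    {"rx": 0,"ry": 0,"rz": -10.6,"dx": 0,"dy": 0,"dz": 0,"gripper": -0.5},
    {"rx": 0,"ry": 0,"rz": -10.6,"dx": 0,"dy": 0,"dz": 0,"gripper": -0.5},
    {"rx": 0,"ry": 0,"rz": -10.6,"dx": 0,"dy": 0,"dz": 0,"gripper": -0.5},
    {"rx": 0,"ry": 0,"rz": 0,"dx": 0,"dy": 0,"dz": 0,"gripper": -0.5},
  ],
)

```text
clock: 9.15
tcp_pos: [0.53, 0.1018, 0.0739]
orientation: [-1.784, -2.584, 0.001]
contact_force: [1.3, 0.6, -1.5]
grip_width: 0.0341
gripper_force: 40.4
```

```bash
python3 -c "
from h import *
x,y=fw(-45,-6.5);go(x,y,.0064,FA+np.pi)"
```

```text
t 9.15 tcp [0.53   0.1018 0.0739] fix [np.float64(-45.3), np.float64(-8.3)] yaw 1.933 F [ 1.3  0.6 -1.5] grip 0.0341 40.41690945625305 q [ 0.23  0.53 -0.68  1.96  0.45  0.81 -0.34]
shift [-0.3  1.8 67.5] turn [-0.05 -0.04 -1.46]
```

step_arm(
  moves=[
    {"rx": 0,"ry": 0,"rz": -1.5,"dx": 0,"dy": 2,"dz": 20,"gripper": -0.5},
    {"rx": 0,"ry": 0,"rz": 0,"dx": 0,"dy": 0,"dz": 25,"gripper": -0.5},
    {"rx": 0,"ry": 0,"rz": 0,"dx": 0,"dy": 0,"dz": 12,"gripper": -0.5},
    {"rx": 0,"ry": 0,"rz": 0,"dx": 0,"dy": 0,"dz": 5,"gripper": -0.5},
    {"rx": 0,"ry": 0,"rz": 0,"dx": 0,"dy": 0,"dz": 3,"gripper": -0.5},
    {"rx": 0,"ry": 0,"rz": 0,"dx": 0,"dy": 0,"dz": 1,"gripper": -0.5},
    {"rx": 0,"ry": 0,"rz": 0,"dx": 0,"dy": 0,"dz": 0,"gripper": -0.5},
  ],
)

```text
clock: 10.02
tcp_pos: [0.5326, 0.1028, 0.0088]
orientation: [1.748, 2.61, 0.001]
contact_force: [-0.4, 0.0, -1.1]
grip_width: 0.0339
gripper_force: 40.4
```

```bash
python3 -c "
from h import *
x,y=fw(-45,-6.5);go(x,y,.0064,FA+np.pi)"
```

```text
t 10.03 tcp [0.5326 0.1028 0.0088] fix [np.float64(-45.3), np.float64(-5.4)] yaw 1.961 F [-0.4  0.  -1.1] grip 0.0339 40.380892753601074 q [ 0.17  0.63 -0.61  1.99  0.55  0.7  -0.4 ]
shift [-0.3 -1.1  2.4] turn [0.04 0.01 0.14]
```

step_arm(
  moves=[
    {"rx": 0,"ry": 0,"rz": 0,"dx": 0,"dy": -1,"dz": 1,"gripper": -0.5},
    {"rx": 0,"ry": 0,"rz": 0,"dx": 0,"dy": 0,"dz": 1,"gripper": -0.5},
    {"rx": 0,"ry": 0,"rz": 0,"dx": 0,"dy": 0,"dz": 0.5,"gripper": -0.5},
    {"rx": 0,"ry": 0,"rz": 0,"dx": 0,"dy": 0,"dz": 0,"gripper": -0.5},
  ],
)

```text
clock: 10.52
tcp_pos: [0.5314, 0.1023, 0.0062]
orientation: [1.748, 2.61, -0.0]
contact_force: [-2.3, -1.7, 4.0]
grip_width: 0.0338
gripper_force: 41.1
```

step_arm(
  moves=[
    {"rx": 0,"ry": 0,"rz": 0,"dx": 0,"dy": 0,"dz": 0,"gripper": -0.02},
    {"rx": 0,"ry": 0,"rz": 0,"dx": 0,"dy": 0,"dz": 0,"gripper": -0.02},
    {"rx": 0,"ry": 0,"rz": 0,"dx": 0,"dy": 0,"dz": 0,"gripper": -0.02},
    {"rx": 0,"ry": 0,"rz": 0,"dx": 0,"dy": 0,"dz": -10,"gripper": -0.02},
    {"rx": 0,"ry": 0,"rz": 0,"dx": 0,"dy": 0,"dz": -30,"gripper": -1},
    {"rx": 0,"ry": 0,"rz": 0,"dx": 0,"dy": -22,"dz": 0,"gripper": -1},
    {"rx": 0,"ry": 0,"rz": 0,"dx": 0,"dy": -22,"dz": 0,"gripper": -1},
    {"rx": 0,"ry": 0,"rz": 0,"dx": 0,"dy": 0,"dz": 0,"gripper": -1},
    {"rx": 0,"ry": 0,"rz": 0,"dx": 0,"dy": 0,"dz": 0,"gripper": -1},
  ],
)

```text
clock: 11.65
tcp_pos: [0.4918, 0.086, 0.0465]
orientation: [1.748, 2.609, 0.002]
contact_force: [0.8, -0.4, -0.2]
grip_width: -0.0001
gripper_force: 0.0
```

```bash
python3 -c "
from h import *
x,y=fw(-45,-45);go(x,y,.003,FA+np.pi)
t=r.grab_frame('top')[185:285,320:460];s=r.grab_frame('side')[195:325,230:360]
cv2.imwrite('pics/e.png',np.hstack([cv2.resize(t,(462,330),interpolation=2),cv2.resize(s,(330,330),interpolation=2)]))"
```

```text
t 11.65 tcp [0.4918 0.086  0.0465] fix [np.float64(-45.3), np.float64(-49.6)] yaw 1.961 F [ 0.8 -0.4 -0.2] grip -0.0001 0.0 q [ 0.24  0.52 -0.67  2.07  0.49  0.71 -0.35]
shift [-0.3  4.5 43.5] turn [0.09 0.   0.15]
```

View pics/e.png

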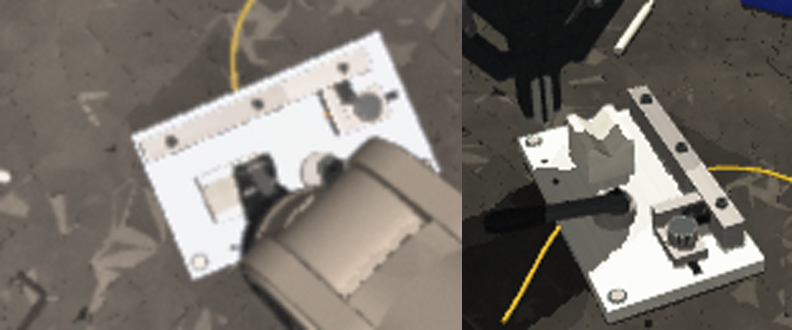

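The block stands upright on the plate with its groove along the fence. The shut fingers are seen at (545,120), so I'll solve for their tip height from that pixel.

```bash
python3 -c "
from h import *
for z in(.02,.04,.05,.06,.07): print(z,proj('side',[.4918,.086,z])[0])
from h import tc
def tt(p,z): return ray('top',((p[0]+.5)/3.3-.5+320,(p[1]+.5)/3.3-.5+185),z)
c,s=np.cos(FA),np.sin(FA)
for p in((196,180),(217,221),(232,168)):
  q=tt(p,.042)[:2]-FT;print([(c*q[0]+s*q[1])*1e3,(-s*q[0]+c*q[1])*1e3])"
```

```text
0.02 [261.98558813 260.20282655]
0.04 [261.18908651 251.43071003]
0.05 [260.78265598 246.95456594]
0.06 [260.37062193 242.4167086 ]
0.07 [259.95286768 237.81585288]
[np.float64(-68.60476529071302), np.float64(9.252198835459257)]
[np.float64(-66.50449415948198), np.float64(-22.146930146553064)]
[np.float64(-42.57477118182636), np.float64(7.207043614441945)]
```

step_arm(
  moves=[
    {"rx": 0,"ry": 0,"rz": 0,"dx": 0,"dy": 0,"dz": 20,"gripper": -1},
    {"rx": 0,"ry": 0,"rz": 0,"dx": 0,"dy": 0,"dz": 15,"gripper": -1},
    {"rx": 0,"ry": 0,"rz": 0,"dx": 0,"dy": 0,"dz": 5,"gripper": -1},
    {"rx": 0,"ry": 0,"rz": 0,"dx": 0,"dy": 0,"dz": 0,"gripper": -1},
    {"rx": 0,"ry": 0,"rz": 0,"dx": 0,"dy": 4,"dz": 0,"gripper": -1},
    {"rx": 0,"ry": 0,"rz": 0,"dx": 0,"dy": 3,"dz": 0,"gripper": -1},
    {"rx": 0,"ry": 0,"rz": 0,"dx": 0,"dy": 3,"dz": 0,"gripper": -1},
    {"rx": 0,"ry": 0,"rz": 0,"dx": 0,"dy": 3,"dz": 0,"gripper": -1},
    {"rx": 0,"ry": 0,"rz": 0,"dx": 0,"dy": 3,"dz": 0,"gripper": -1},
    {"rx": 0,"ry": 0,"rz": 0,"dx": 0,"dy": 3,"dz": 0,"gripper": -1},
    {"rx": 0,"ry": 0,"rz": 0,"dx": 0,"dy": 3,"dz": 0,"gripper": -1},
    {"rx": 0,"ry": 0,"rz": 0,"dx": 0,"dy": 3,"dz": 0,"gripper": -1},
    {"rx": 0,"ry": 0,"rz": 0,"dx": 0,"dy": 0,"dz": 0,"gripper": -1},
  ],
)

```text
clock: 13.38
tcp_pos: [0.5143, 0.0954, 0.0059]
orientation: [1.748, 2.61, 0.001]
contact_force: [0.1, 0.4, 0.1]
grip_width: 0.0004
gripper_force: 0.0
```

```bash
python3 -c "
from h import *
x,y=fw(-45,-16.5);go(x,y,.0055,FA+np.pi)"
```

```text
t 13.38 tcp [0.5143 0.0954 0.0059] fix [np.float64(-45.4), np.float64(-25.2)] yaw 1.961 F [0.1 0.4 0.1] grip 0.0004 0.0 q [ 0.18  0.61 -0.61  2.03  0.56  0.67 -0.41]
shift [-0.4  8.7  0.4] turn [ 0.04 -0.01  0.15]
```

step_arm(
  moves=[
    {"rx": 0,"ry": 0,"rz": 0,"dx": 0,"dy": 3,"dz": 0,"gripper": -1},
    {"rx": 0,"ry": 0,"rz": 0,"dx": 0,"dy": 2,"dz": 0,"gripper": -1},
    {"rx": 0,"ry": 0,"rz": 0,"dx": 0,"dy": 1,"dz": 0,"gripper": -1},
    {"rx": 0,"ry": 0,"rz": 0,"dx": 0,"dy": 1,"dz": 0,"gripper": -1},
    {"rx": 0,"ry": 0,"rz": 0,"dx": 0,"dy": 0,"dz": 0,"gripper": -1},
  ],
)

```text
clock: 14.0
tcp_pos: [0.5204, 0.0978, 0.0059]
orientation: [1.748, 2.61, 0.0]
contact_force: [-0.7, -0.5, -0.4]
grip_width: -0.0
gripper_force: 0.2
```

step_arm(
  moves=[
    {"rx": 0,"ry": 0,"rz": 0,"dx": 0,"dy": 1,"dz": 0,"gripper": -1},
    {"rx": 0,"ry": 0,"rz": 0,"dx": 0,"dy": 0.5,"dz": 0,"gripper": -1},
    {"rx": 0,"ry": 0,"rz": 0,"dx": 0,"dy": 0,"dz": 0,"gripper": -1},
  ],
)

```text
clock: 14.38
tcp_pos: [0.5217, 0.0984, 0.0059]
orientation: [1.748, 2.61, 0.0]
contact_force: [-1.0, -0.5, -0.4]
grip_width: 0.0001
gripper_force: 0.3
```

```bash
python3 -c "
from h import *
x,y=fw(-45,-16.5);go(x,y,.0055,FA+np.pi)"
```

```text
t 14.38 tcp [0.5217 0.0984 0.0059] fix [np.float64(-45.4), np.float64(-17.2)] yaw 1.961 F [-1.  -0.5 -0.4] grip 0.0001 0.2606723550707102 q [ 0.18  0.62 -0.61  2.01  0.56  0.68 -0.4 ]
shift [-0.4  0.7  0.4] turn [ 0.01 -0.    0.16]
```

step_arm(
  moves=[
    {"rx": 0,"ry": 0,"rz": 0,"dx": 0,"dy": 0.5,"dz": 0,"gripper": -1},
    {"rx": 0,"ry": 0,"rz": 0,"dx": 0,"dy": 0.5,"dz": 0,"gripper": -1},
    {"rx": 0,"ry": 0,"rz": 0,"dx": 0,"dy": 0,"dz": 0,"gripper": -1},
  ],
)

```text
clock: 14.75
tcp_pos: [0.5227, 0.0988, 0.0059]
orientation: [1.748, 2.61, 0.0]
contact_force: [-0.3, -0.3, 0.0]
grip_width: -0.0003
gripper_force: 0.3
```

step_arm(
  moves=[
    {"rx": 0,"ry": 0,"rz": 0,"dx": 0,"dy": 0.5,"dz": 0,"gripper": -1},
    {"rx": 0,"ry": 0,"rz": 0,"dx": 0,"dy": 0,"dz": 0,"gripper": -1},
  ],
)

```text
clock: 15.0
tcp_pos: [0.5228, 0.0989, 0.0059]
orientation: [-1.748, -2.61, 0.001]
contact_force: [-2.6, -1.0, 1.3]
grip_width: 0.0
gripper_force: 1.0
```

step_arm(
  moves=[
    {"rx": 0,"ry": 0,"rz": 0,"dx": 0,"dy": 0.5,"dz": 0,"gripper": -1},
    {"rx": 0,"ry": 0,"rz": 0,"dx": 0,"dy": 0,"dz": 0,"gripper": -1},
  ],
)

```text
clock: 15.25
tcp_pos: [0.5229, 0.0989, 0.0058]
orientation: [-1.748, -2.61, 0.002]
contact_force: [-3.5, -1.0, 3.3]
grip_width: -0.0
gripper_force: 2.3
```

```bash
python3 -c "
from h import *
x,y=fw(-85,-16.5);go(x,y,.0055,FA+np.pi)"
```

```text
t 15.25 tcp [0.5229 0.0989 0.0058] fix [np.float64(-45.4), np.float64(-15.9)] yaw 1.961 F [-3.5 -1.   3.3] grip -0.0 2.34310582280159 q [ 0.18  0.62 -0.61  2.01  0.56  0.68 -0.4 ]
shift [39.6 -0.4  0.3] turn [-0.07  0.01  0.16]
```

step_arm(
  moves=[
    {"rx": 0,"ry": 0,"rz": 0,"dx": 0,"dy": -6,"dz": 0,"gripper": -1},
    {"rx": 0,"ry": 0,"rz": 0,"dx": 0,"dy": 0,"dz": -35,"gripper": -1},
    {"rx": 0,"ry": 0,"rz": 0,"dx": 20,"dy": 0,"dz": 0,"gripper": -1},
    {"rx": 0,"ry": 0,"rz": 0,"dx": 20,"dy": 18,"dz": 0,"gripper": -1},
    {"rx": 0,"ry": 0,"rz": 0,"dx": 0,"dy": 18,"dz": 0,"gripper": -1},
    {"rx": 0,"ry": 0,"rz": 0,"dx": 0,"dy": 0,"dz": 0,"gripper": -1},
    {"rx": 0,"ry": 0,"rz": 0,"dx": 0,"dy": 0,"dz": 0,"gripper": -1},
  ],
)

```text
clock: 16.12
tcp_pos: [0.5355, 0.147, 0.0407]
orientation: [-1.749, -2.61, 0.001]
contact_force: [-0.0, -0.5, 0.3]
grip_width: -0.0003
gripper_force: 0.0
```

```bash
python3 -c "
from h import *
x,y=fw(-86,14);go(x,y,.0065,FA+np.pi)"
```

```text
t 16.12 tcp [0.5355 0.147  0.0407] fix [np.float64(-85.1), np.float64(14.0)] yaw 1.961 F [-0.  -0.5  0.3] grip -0.0003 0.0 q [ 0.12  0.6  -0.65  1.94  0.51  0.77 -0.43]
shift [ 0.9  0.1 34.2] turn [-0.03  0.01  0.13]
```

step_arm(
  moves=[
    {"rx": 0,"ry": 0,"rz": 0,"dx": 0,"dy": 0,"dz": 20,"gripper": -1},
    {"rx": 0,"ry": 0,"rz": 0,"dx": 0,"dy": 0,"dz": 14,"gripper": -1},
    {"rx": 0,"ry": 0,"rz": 0,"dx": -3,"dy": 0,"dz": 0,"gripper": -1},
    {"rx": 0,"ry": 0,"rz": 0,"dx": -3,"dy": 0,"dz": 0,"gripper": -1},
    {"rx": 0,"ry": 0,"rz": 0,"dx": -2,"dy": 0,"dz": 0,"gripper": -1},
    {"rx": 0,"ry": 0,"rz": 0,"dx": -2,"dy": 0,"dz": 0,"gripper": -1},
    {"rx": 0,"ry": 0,"rz": 0,"dx": -3,"dy": 0,"dz": 0,"gripper": -1},
    {"rx": 0,"ry": 0,"rz": 0,"dx": -3,"dy": 0,"dz": 0,"gripper": -1},
    {"rx": 0,"ry": 0,"rz": 0,"dx": -3,"dy": 0,"dz": 0,"gripper": -1},
    {"rx": 0,"ry": 0,"rz": 0,"dx": -3,"dy": 0,"dz": 0,"gripper": -1},
    {"rx": 0,"ry": 0,"rz": 0,"dx": -3,"dy": 0,"dz": 0,"gripper": -1},
    {"rx": 0,"ry": 0,"rz": 0,"dx": -3,"dy": 0,"dz": 0,"gripper": -1},
    {"rx": 0,"ry": 0,"rz": 0,"dx": -3,"dy": 0,"dz": 0,"gripper": -1},
    {"rx": 0,"ry": 0,"rz": 0,"dx": 0,"dy": 0,"dz": 0,"gripper": -1},
  ],
)

```text
clock: 17.88
tcp_pos: [0.548, 0.1182, 0.0068]
orientation: [1.749, 2.609, -0.001]
contact_force: [-1.1, 0.1, -0.1]
grip_width: 0.0003
gripper_force: 0.0
```

```bash
python3 -c "
from h import *
x,y=fw(-18,14);go(x,y,.0065,FA+np.pi)"
```

```text
t 17.88 tcp [0.548  0.1182 0.0068] fix [np.float64(-53.8), np.float64(14.6)] yaw 1.961 F [-1.1  0.1 -0.1] grip 0.0003 0.0 q [ 0.14  0.65 -0.61  1.94  0.56  0.72 -0.41]
shift [-35.8  -0.7   0.3] turn [-0.02  0.03  0.12]
```

step_arm(
  moves=[
    {"rx": 0,"ry": 0,"rz": 0,"dx": -3,"dy": 0,"dz": 0,"gripper": -1},
    {"rx": 0,"ry": 0,"rz": 0,"dx": -3,"dy": 0,"dz": 0,"gripper": -1},
    {"rx": 0,"ry": 0,"rz": 0,"dx": -3,"dy": 0,"dz": 0,"gripper": -1},
    {"rx": 0,"ry": 0,"rz": 0,"dx": -3,"dy": 0,"dz": 0,"gripper": -1},
    {"rx": 0,"ry": 0,"rz": 0,"dx": -3,"dy": 0,"dz": 0,"gripper": -1},
    {"rx": 0,"ry": 0,"rz": 0,"dx": -3,"dy": 0,"dz": 0,"gripper": -1},
    {"rx": 0,"ry": 0,"rz": 0,"dx": -3,"dy": 0,"dz": 0,"gripper": -1},
    {"rx": 0,"ry": 0,"rz": 0,"dx": -3,"dy": 0,"dz": 0,"gripper": -1},
    {"rx": 0,"ry": 0,"rz": 0,"dx": -2,"dy": 0,"dz": 0,"gripper": -1},
    {"rx": 0,"ry": 0,"rz": 0,"dx": -2,"dy": 0,"dz": 0,"gripper": -1},
    {"rx": 0,"ry": 0,"rz": 0,"dx": 0,"dy": 0,"dz": 0,"gripper": -1},
  ],
)

```text
clock: 19.25
tcp_pos: [0.5587, 0.0927, 0.0069]
orientation: [1.749, 2.61, -0.0]
contact_force: [-0.3, -0.2, -0.4]
grip_width: 0.0002
gripper_force: 0.0
```

```bash
python3 -c "
from h import *
x,y=fw(-18,14);go(x,y,.0065,FA+np.pi)"
```

```text
t 19.25 tcp [0.5587 0.0927 0.0069] fix [np.float64(-26.1), np.float64(14.9)] yaw 1.961 F [-0.3 -0.2 -0.4] grip 0.0002 0.0 q [ 0.19  0.66 -0.61  1.93  0.56  0.73 -0.36]
shift [-8.1 -0.9  0.4] turn [0.   0.02 0.13]
```

step_arm(
  moves=[
    {"rx": 0,"ry": 0,"rz": 0,"dx": -1,"dy": 0,"dz": 0,"gripper": -1},
    {"rx": 0,"ry": 0,"rz": 0,"dx": -1,"dy": 0,"dz": 0,"gripper": -1},
    {"rx": 0,"ry": 0,"rz": 0,"dx": 0,"dy": 0,"dz": 0,"gripper": -1},
  ],
)

```text
clock: 19.62
tcp_pos: [0.5593, 0.0912, 0.007]
orientation: [1.748, 2.61, 0.0]
contact_force: [-0.7, 0.8, -0.4]
grip_width: -0.0001
gripper_force: 0.4
```

step_arm(
  moves=[
    {"rx": 0,"ry": 0,"rz": 0,"dx": -1,"dy": 0,"dz": 0,"gripper": -1},
    {"rx": 0,"ry": 0,"rz": 0,"dx": -1,"dy": 0,"dz": 0,"gripper": -1},
    {"rx": 0,"ry": 0,"rz": 0,"dx": 0,"dy": 0,"dz": 0,"gripper": -1},
  ],
)

```text
clock: 20.0
tcp_pos: [0.5601, 0.0892, 0.007]
orientation: [1.748, 2.61, 0.0]
contact_force: [0.3, 0.3, 0.1]
grip_width: 0.0002
gripper_force: 0.4
```

step_arm(
  moves=[
    {"rx": 0,"ry": 0,"rz": 0,"dx": -1,"dy": 0,"dz": 0,"gripper": -1},
    {"rx": 0,"ry": 0,"rz": 0,"dx": -1,"dy": 0,"dz": 0,"gripper": -1},
    {"rx": 0,"ry": 0,"rz": 0,"dx": 0,"dy": 0,"dz": 0,"gripper": -1},
  ],
)

```text
clock: 20.38
tcp_pos: [0.5609, 0.0874, 0.0069]
orientation: [1.748, 2.61, 0.0]
contact_force: [-0.3, 1.6, 0.9]
grip_width: 0.0002
gripper_force: 0.5
```

step_arm(
  moves=[
    {"rx": 0,"ry": 0,"rz": 0,"dx": -1,"dy": 0,"dz": 0,"gripper": -1},
    {"rx": 0,"ry": 0,"rz": 0,"dx": 0,"dy": 0,"dz": 0,"gripper": -1},
  ],
)

```text
clock: 20.62
tcp_pos: [0.561, 0.0871, 0.0069]
orientation: [-1.747, -2.61, -0.001]
contact_force: [-1.1, 2.8, 0.4]
grip_width: 0.0002
gripper_force: 1.7
```

```bash
python3 -c "
from h import *
x,y=fw(-18,14);go(x,y,.0065,FA+np.pi)"
```

```text
t 20.62 tcp [0.561  0.0871 0.0069] fix [np.float64(-20.1), np.float64(14.9)] yaw 1.962 F [-1.1  2.8  0.4] grip 0.0002 1.6882248765987429 q [ 0.2   0.66 -0.61  1.93  0.55  0.73 -0.35]
shift [-2.1 -0.9  0.4] turn [ 0.01 -0.04  0.18]
```

step_arm(
  moves=[
    {"rx": 0,"ry": 0,"rz": 0,"dx": -0.7,"dy": 0,"dz": 0,"gripper": -1},
    {"rx": 0,"ry": 0,"rz": 0,"dx": 0,"dy": 0,"dz": 0,"gripper": -1},
    {"rx": 0,"ry": 0,"rz": 0,"dx": 0,"dy": 0,"dz": 0,"gripper": -1},
  ],
)

```text
clock: 21.0
tcp_pos: [0.561, 0.0871, 0.0069]
orientation: [-1.747, -2.61, -0.001]
contact_force: [-2.0, 5.4, 1.4]
grip_width: -0.0003
gripper_force: 2.7
```

```bash
python3 -c "
from h import *
x,y=fw(-18,14);go(x,y,.0065,FA+np.pi)
s=r.grab_frame('side')[225:315,230:360];cv2.imwrite('pics/f.png',cv2.resize(s,None,fx=6,fy=6,interpolation=2))"
```

```text
t 21.00 tcp [0.561  0.0871 0.0069] fix [np.float64(-20.0), np.float64(14.9)] yaw 1.962 F [-2.   5.4  1.4] grip -0.0003 2.6577034061404547 q [ 0.2   0.66 -0.61  1.93  0.55  0.73 -0.34]
shift [-2.  -0.9  0.4] turn [ 0.01 -0.08  0.21]
```

View pics/f.png

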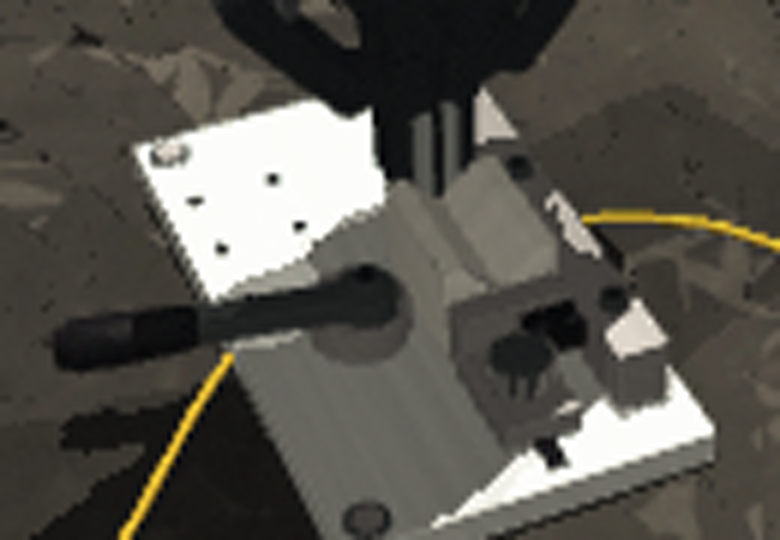

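The side view shows the block tight against the stop at about (455,300) and flush along the fence, with the lever still open, at 5.8 N. Now the lever: I'll come round to its +x side.

step_arm(
  moves=[
    {"rx": 0,"ry": 0,"rz": 0,"dx": 2,"dy": 0,"dz": 0,"gripper": -1},
    {"rx": 0,"ry": 0,"rz": 0,"dx": 5,"dy": 0,"dz": 0,"gripper": -1},
    {"rx": 0,"ry": 0,"rz": 0,"dx": 0,"dy": 0,"dz": -30,"gripper": -1},
    {"rx": 0,"ry": 0,"rz": 0,"dx": 0,"dy": 0,"dz": -30,"gripper": -1},
    {"rx": 0,"ry": 0,"rz": 0,"dx": -15,"dy": -27,"dz": 0,"gripper": -1},
    {"rx": 0,"ry": 0,"rz": 0,"dx": -15,"dy": -27,"dz": 0,"gripper": -1},
    {"rx": 0,"ry": 0,"rz": 0,"dx": -15,"dy": -27,"dz": 0,"gripper": -1},
    {"rx": 0,"ry": 0,"rz": 0,"dx": -15,"dy": -27,"dz": 0,"gripper": -1},
    {"rx": 0,"ry": 0,"rz": 10.5,"dx": 0,"dy": 0,"dz": 0,"gripper": -1},
    {"rx": 0,"ry": 0,"rz": 0,"dx": 0,"dy": 0,"dz": 0,"gripper": -1},
  ],
)

```text
clock: 22.3
tcp_pos: [0.4817, -0.0049, 0.0671]
orientation: [1.979, 2.439, -0.001]
contact_force: [0.3, 0.6, 0.4]
grip_width: -0.0
gripper_force: 0.0
```

```bash
python3 -c "
from h import *
x,y=fw(34.7,-91.3);go(x,y,.0065,FA+np.pi-.19)
t=r.grab_frame('top')
for z in(.06,): print(proj('side',[*fw(34.7,-91.3),z]),proj('side',[*fw(8.8,-88.3),.029]))"
```

```text
t 22.30 tcp [ 0.4817 -0.0049  0.0671] fix [np.float64(35.1), np.float64(-93.3)] yaw 1.778 F [0.3 0.6 0.4] grip -0.0 0.0 q [ 0.42  0.45 -0.65  2.1   0.41  0.72 -0.29]
shift [ 0.9  1.9 60.6] turn [0.01 0.06 0.57]
[[250.52726254 276.78594885]] [[249.36801491 280.97148813]]
```

step_arm(
  moves=[
    {"rx": 0,"ry": 0,"rz": 0.5,"dx": 0,"dy": 2,"dz": 20,"gripper": -1},
    {"rx": 0,"ry": 0,"rz": 0,"dx": 0,"dy": 0,"dz": 10,"gripper": -1},
    {"rx": 0,"ry": 0,"rz": 0,"dx": 0,"dy": 0,"dz": 8,"gripper": -1},
    {"rx": 0,"ry": 0,"rz": 0,"dx": 0,"dy": 0,"dz": 8,"gripper": -1},
    {"rx": 0,"ry": 0,"rz": 0,"dx": 0,"dy": 0,"dz": 0,"gripper": -1},
  ],
)

```text
clock: 22.98
tcp_pos: [0.4833, -0.0038, 0.0205]
orientation: [-1.989, -2.431, 0.001]
contact_force: [-0.4, 0.4, -0.1]
grip_width: 0.0001
gripper_force: 0.0
```

step_arm(
  moves=[
    {"rx": 0,"ry": 0,"rz": 0,"dx": 0,"dy": 0,"dz": 8,"gripper": -1},
    {"rx": 0,"ry": 0,"rz": 0,"dx": 0,"dy": 0,"dz": 6,"gripper": -1},
    {"rx": 0,"ry": 0,"rz": 0,"dx": 0,"dy": 0,"dz": 0,"gripper": -1},
  ],
)

```text
clock: 23.35
tcp_pos: [0.4833, -0.0039, 0.0064]
orientation: [-1.99, -2.43, 0.001]
contact_force: [-0.0, 0.5, 0.0]
grip_width: -0.0002
gripper_force: 0.0
```

step_arm(
  moves=[
    {"rx": 0,"ry": 0,"rz": 0,"dx": 4,"dy": 0,"dz": 0,"gripper": -1},
    {"rx": 0,"ry": 0,"rz": 0,"dx": 4,"dy": 0,"dz": 0,"gripper": -1},
    {"rx": 0,"ry": 0,"rz": 5,"dx": 5.9,"dy": -1.6,"dz": 0,"gripper": -1},
    {"rx": 0,"ry": 0,"rz": 5,"dx": 5.9,"dy": -1.6,"dz": 0,"gripper": -1},
    {"rx": 0,"ry": 0,"rz": 5,"dx": 5.9,"dy": -1.6,"dz": 0,"gripper": -1},
    {"rx": 0,"ry": 0,"rz": 5,"dx": 5.9,"dy": -1.6,"dz": 0,"gripper": -1},
    {"rx": 0,"ry": 0,"rz": 0,"dx": 0,"dy": 0,"dz": 0,"gripper": -1},
  ],
)

```text
clock: 24.22
tcp_pos: [0.4744, 0.0275, 0.0072]
orientation: [2.38, 2.05, 0.001]
contact_force: [0.1, -0.0, -0.5]
grip_width: 0.0003
gripper_force: 0.0
```

```bash
cat >> h.py <<'E'
def lev():
    go(*fw(0,0),.0064,FA)
    o=r.get_obs();R=cv2.Rodrigues(o['orientation'])[0];c,s=np.cos(FA),np.sin(FA);G=np.array([[c,-s],[s,c]])
    f=G.T@(o['tcp_pos'][:2]+R[:2,0]*.0185-FT)*1e3-np.array([22,-19.6]);print("lever est",np.arctan2(-f[0],-f[1]),"rad",np.hypot(*f),"tool a",FA+np.pi-np.arctan2(R[1,0],R[0,0]),"Ftool",(R.T@o['contact_force']).round(1))
E
python3 -c "
from h import *
lev()"
```

```text
t 24.23 tcp [0.4744 0.0275 0.0072] fix [np.float64(2.3), np.float64(-87.8)] yaw 1.422 F [ 0.1 -0.  -0.5] grip 0.0003 0.0 q [ 0.21  0.52 -0.49  2.15  0.45  0.57 -0.75]
shift [46.9 74.3  0.8] turn [ 2.0000e-02 -5.0000e-02  1.4925e+02]
lever est 0.5443749690150257 rad 68.70294136662227 tool a 0.5366466224037834 Ftool [-0.   0.1  0.5]
```

step_arm(
  moves=[
    {"rx": 0,"ry": 0,"rz": 5,"dx": 5.9,"dy": -1.6,"dz": 0,"gripper": -1},
    {"rx": 0,"ry": 0,"rz": 5,"dx": 5.9,"dy": -1.6,"dz": 0,"gripper": -1},
    {"rx": 0,"ry": 0,"rz": 5,"dx": 5.9,"dy": -1.6,"dz": 0,"gripper": -1},
  ],
)

```text
clock: 24.6
tcp_pos: [0.4738, 0.0447, 0.007]
orientation: [2.63, 1.717, -0.001]
contact_force: [1.4, -2.6, -0.3]
grip_width: -0.0003
gripper_force: 1.1
```

```bash
python3 -c "
from h import *
lev()
g=cv2.cvtColor(r.grab_frame('side'),6);P=lambda a,d:[*fw(22-d*np.sin(a),-19.6-d*np.cos(a)),.036]
for a in np.arange(.1,1.3,.1): print(round(a,1),[int(g[int(v+.5),int(u+.5)]) for u,v in proj('side',[P(a,d) for d in(25,35,45)])])"
```

```text
t 24.60 tcp [0.4738 0.0447 0.007 ] fix [np.float64(-13.8), np.float64(-81.9)] yaw 1.157 F [ 1.4 -2.6 -0.3] grip -0.0003 1.058742107488797 q [ 0.13  0.51 -0.42  2.15  0.39  0.56 -1.  ]
shift [49.2 66.8  0.6] turn [ 5.0000e-02 -1.0000e-02  1.3407e+02]
lever est 0.7821324283104559 rad 69.01911373200406 tool a 0.8016268446443096 Ftool [-1.8  2.3  0.3]
0.1 [111, 99, 53]
0.2 [37, 147, 93]
0.3 [31, 197, 182]
0.4 [39, 60, 233]
0.5 [74, 37, 33]
0.6 [74, 76, 33]
0.7 [78, 78, 79]
0.8 [78, 213, 120]
0.9 [236, 241, 240]
1.0 [243, 244, 243]
1.1 [243, 240, 242]
1.2 [244, 243, 241]
```

The lever is moving with about 2 N of push. I'll continue in smaller steps until it bites.

step_arm(
  moves=[
    {"rx": 0,"ry": 0,"rz": 3,"dx": 3.5,"dy": -1,"dz": 0,"gripper": -1},
    {"rx": 0,"ry": 0,"rz": 2,"dx": 2.4,"dy": -0.6,"dz": 0,"gripper": -1},
    {"rx": 0,"ry": 0,"rz": 1,"dx": 1.2,"dy": -0.3,"dz": 0,"gripper": -1},
  ],
)

```text
clock: 25.02
tcp_pos: [0.4749, 0.0523, 0.0069]
orientation: [2.715, 1.58, -0.001]
contact_force: [-0.0, -2.4, 1.2]
grip_width: 0.0001
gripper_force: 1.0
```

```bash
python3 -c "
from h import *
lev()"
```

```text
t 25.02 tcp [0.4749 0.0523 0.0069] fix [np.float64(-20.4), np.float64(-78.0)] yaw 1.054 F [-0.  -2.4  1.2] grip 0.0001 1.0021681107537006 q [ 0.09  0.51 -0.4   2.15  0.37  0.55 -1.1 ]
shift [48.7 64.2  0.4] turn [2.0000e-02 2.0000e-02 1.2817e+02]
lever est 0.8874179193552424 rad 69.41582325491979 tool a 0.9045507884984549 Ftool [-2.2  1.2 -1.2]
```

step_arm(
  moves=[
    {"rx": 0,"ry": 0,"rz": 1,"dx": 1.2,"dy": -0.3,"dz": 0,"gripper": -1},
    {"rx": 0,"ry": 0,"rz": 0,"dx": 0,"dy": 0,"dz": 0,"gripper": -1},
  ],
)

```text
clock: 25.28
tcp_pos: [0.4754, 0.0537, 0.0069]
orientation: [2.729, 1.556, -0.0]
contact_force: [-0.3, -2.5, 0.9]
grip_width: 0.0
gripper_force: 0.8
```

```bash
python3 -c "
from h import *
lev()"
```

```text
t 25.27 tcp [0.4754 0.0537 0.0069] fix [np.float64(-21.6), np.float64(-77.0)] yaw 1.037 F [-0.3 -2.5  0.9] grip 0.0 0.8095827600755001 q [ 0.08  0.51 -0.39  2.15  0.37  0.55 -1.12]
shift [48.3 63.7  0.5] turn [  0.     0.   127.17]
lever est 0.9086072405093254 rad 69.40152583046942 tool a 0.9220086717015041 Ftool [-2.3  1.  -0.9]
```

step_arm(
  moves=[
    {"rx": 0,"ry": 0,"rz": 1,"dx": 1.2,"dy": -0.3,"dz": 0,"gripper": -1},
    {"rx": 0,"ry": 0,"rz": 1,"dx": 1.2,"dy": -0.3,"dz": 0,"gripper": -1},
    {"rx": 0,"ry": 0,"rz": 1,"dx": 1.2,"dy": -0.3,"dz": 0,"gripper": -1},
    {"rx": 0,"ry": 0,"rz": 0,"dx": 0,"dy": 0,"dz": 0,"gripper": -1},
  ],
)

```text
clock: 25.78
tcp_pos: [0.4762, 0.0571, 0.0068]
orientation: [2.769, 1.484, -0.001]
contact_force: [0.2, -3.0, 1.1]
grip_width: 0.0001
gripper_force: 1.7
```

```bash
python3 -c "
from h import *
lev()"
```

```text
t 25.77 tcp [0.4762 0.0571 0.0068] fix [np.float64(-24.4), np.float64(-74.9)] yaw 0.984 F [ 0.2 -3.   1.1] grip 0.0001 1.6816548540816356 q [ 0.06  0.51 -0.38  2.14  0.35  0.55 -1.16]
shift [48.3 62.2  0.4] turn [3.0000e-02 3.0000e-02 1.2414e+02]
lever est 0.957007740518163 rad 69.42332028779927 tool a 0.9749139796686754 Ftool [-2.4  1.9 -1.1]
```

step_arm(
  moves=[
    {"rx": 0,"ry": 0,"rz": 1,"dx": 1.2,"dy": -0.3,"dz": 0,"gripper": -1},
    {"rx": 0,"ry": 0,"rz": 1,"dx": 1.2,"dy": -0.3,"dz": 0,"gripper": -1},
    {"rx": 0,"ry": 0,"rz": 0,"dx": 0,"dy": 0,"dz": 0,"gripper": -1},
  ],
)

```text
clock: 26.15
tcp_pos: [0.4769, 0.0594, 0.0068]
orientation: [2.795, 1.435, -0.001]
contact_force: [-2.1, -4.3, 2.2]
grip_width: 0.0
gripper_force: 2.5
```

```bash
python3 -c "
from h import *
lev()"
```

```text
t 26.15 tcp [0.4769 0.0594 0.0068] fix [np.float64(-26.2), np.float64(-73.4)] yaw 0.949 F [-2.1 -4.3  2.2] grip 0.0 2.4509717008436382 q [ 0.05  0.51 -0.37  2.14  0.35  0.55 -1.2 ]
shift [48.2 61.2  0.3] turn [4.0000e-02 5.0000e-02 1.2214e+02]
lever est 0.9894973390104873 rad 69.46405002554674 tool a 1.009889873739344 Ftool [-4.7  0.8 -2.2]
```

Biting: the force is rising, 4.7 N at 0.99 rad. I'll press on to 7 or 8 N.

step_arm(
  moves=[
    {"rx": 0,"ry": 0,"rz": 1,"dx": 1.2,"dy": -0.3,"dz": 0,"gripper": -1},
    {"rx": 0,"ry": 0,"rz": 0.5,"dx": 0.6,"dy": -0.1,"dz": 0,"gripper": -1},
    {"rx": 0,"ry": 0,"rz": 0,"dx": 0,"dy": 0,"dz": 0,"gripper": -1},
  ],
)

```text
clock: 26.52
tcp_pos: [0.4774, 0.0609, 0.0068]
orientation: [2.813, 1.398, -0.002]
contact_force: [-3.3, -3.6, 3.2]
grip_width: 0.0003
gripper_force: 2.9
```

```bash
python3 -c "
from h import *
lev()"
```

```text
t 26.52 tcp [0.4774 0.0609 0.0068] fix [np.float64(-27.4), np.float64(-72.4)] yaw 0.923 F [-3.3 -3.6  3.2] grip 0.0003 2.8917594597032803 q [ 0.04  0.51 -0.37  2.14  0.34  0.55 -1.22]
shift [48.3 60.5  0.3] turn [6.0000e-02 8.0000e-02 1.2064e+02]
lever est 1.0104965366798335 rad 69.43097269006009 tool a 1.03597094964082 Ftool [-4.9 -0.5 -3.2]
```

step_arm(
  moves=[
    {"rx": 0,"ry": 0,"rz": 0.5,"dx": 0.8,"dy": -0.1,"dz": 0,"gripper": -1},
    {"rx": 0,"ry": 0,"rz": 0,"dx": 0,"dy": 0,"dz": 0,"gripper": -1},
  ],
)

```text
clock: 26.78
tcp_pos: [0.4776, 0.0615, 0.0067]
orientation: [2.819, 1.386, -0.003]
contact_force: [-3.3, -4.8, 3.3]
grip_width: 0.0
gripper_force: 3.0
```

```bash
python3 -c "
from h import *
lev()"
```

```text
t 26.77 tcp [0.4776 0.0615 0.0067] fix [np.float64(-27.9), np.float64(-72.0)] yaw 0.914 F [-3.3 -4.8  3.3] grip 0.0 2.970066906664215 q [ 0.04  0.51 -0.36  2.14  0.34  0.55 -1.23]
shift [48.3 60.2  0.2] turn [7.0000e-02 1.0000e-01 1.2014e+02]
lever est 1.019437635299727 rad 69.43248082145307 tool a 1.0447751585198228 Ftool [-5.8  0.3 -3.3]
```

step_arm(
  moves=[
    {"rx": 0,"ry": 0,"rz": 0.5,"dx": 1,"dy": -0.1,"dz": 0,"gripper": -1},
    {"rx": 0,"ry": 0,"rz": 0.5,"dx": 0.7,"dy": -0.1,"dz": 0,"gripper": -1},
    {"rx": 0,"ry": 0,"rz": 0,"dx": 0,"dy": 0,"dz": 0,"gripper": -1},
  ],
)

```text
clock: 27.15
tcp_pos: [0.4781, 0.0627, 0.0066]
orientation: [2.831, 1.361, -0.004]
contact_force: [-4.9, -4.9, 4.8]
grip_width: -0.0
gripper_force: 3.5
```

```bash
python3 -c "
from h import *
lev()"
```

```text
t 27.15 tcp [0.4781 0.0627 0.0066] fix [np.float64(-28.8), np.float64(-71.1)] yaw 0.896 F [-4.9 -4.9  4.8] grip -0.0 3.455684383411608 q [ 0.04  0.51 -0.36  2.14  0.33  0.55 -1.24]
shift [48.1 59.8  0. ] turn [1.1000e-01 1.5000e-01 1.1913e+02]
lever est 1.0369273842196511 rad 69.47603343588577 tool a 1.0623643237212992 Ftool [-6.9 -0.8 -4.8]
```

The lever takes 6.9 N at about 1.04 rad. Turning clockwise, the cam's rubbing also drives the block towards the stop. Retreat.

step_arm(
  moves=[
    {"rx": 0,"ry": 0,"rz": 0,"dx": -2,"dy": 0,"dz": 0,"gripper": -1},
    {"rx": 0,"ry": 0,"rz": 0,"dx": -8,"dy": 0,"dz": 0,"gripper": -1},
    {"rx": 0,"ry": 0,"rz": 0,"dx": -8,"dy": -5,"dz": 0,"gripper": -1},
    {"rx": 0,"ry": 0,"rz": 0,"dx": 0,"dy": 0,"dz": -40,"gripper": -1},
    {"rx": 0,"ry": 0,"rz": 0,"dx": 0,"dy": -40,"dz": -40,"gripper": -1},
    {"rx": 0,"ry": 0,"rz": 0,"dx": 0,"dy": 0,"dz": -40,"gripper": -1},
    {"rx": 0,"ry": 0,"rz": 0,"dx": 0,"dy": 0,"dz": 0,"gripper": -1},
    {"rx": 0,"ry": 0,"rz": 0,"dx": 0,"dy": 0,"dz": 0,"gripper": -1},
  ],
)

```text
clock: 28.15
tcp_pos: [0.4327, 0.0772, 0.1265]
orientation: [2.831, 1.361, 0.0]
contact_force: [-0.4, -0.1, -0.9]
grip_width: 0.0001
gripper_force: 0.0
```

```bash
python3 -c "
from h import *
lev()
a=cv2.imread('pics/f.png');a=cv2.cvtColor(cv2.resize(a,(130,90),interpolation=cv2.INTER_AREA),6)
g=cv2.cvtColor(r.grab_frame('side'),6)[225:315,230:360]
E=lambda i:cv2.Canny(cv2.GaussianBlur(i,(3,3),0),30,80).astype(np.float32)
# shift of block top/end region between before and after clamping
t=E(a)[28:52,66:94];w=E(g)[22:58,60:100];m=cv2.matchTemplate(w,t,cv2.TM_CCORR_NORMED);print(cv2.minMaxLoc(m),'no-shift=(6,6)')
P=lambda a,d:[*fw(22-d*np.sin(a),-19.6-d*np.cos(a)),.036]
for q in np.arange(.7,1.4,.1): print(round(q,1),[int(g[int(v+.5)-225,int(u+.5)-230]) for u,v in proj('side',[P(q,d) for d in(35,45,60,70)])])"
```

```text
t 28.15 tcp [0.4327 0.0772 0.1265] fix [np.float64(-59.4), np.float64(-107.6)] yaw 0.896 F [-0.4 -0.1 -0.9] grip 0.0001 0.0 q [ 0.11  0.25 -0.48  2.15  0.16  0.77 -1.15]
shift [ 65.1 104.3 120.2] turn [ 1.0000e-02 -2.0000e-02  1.1914e+02]
lever est 0.8991133664844588 rad 115.51945082426687 tool a 1.0622486461965972 Ftool [-0.3 -0.2  0.9]
(0.13646970689296722, 0.4183051288127899, (2, 3), (6, 6)) no-shift=(6,6)
0.7 [58, 127, 53, 48]
0.8 [65, 22, 18, 41]
0.9 [79, 42, 18, 17]
1.0 [76, 77, 26, 24]
1.1 [237, 206, 236, 237]
1.2 [243, 241, 243, 240]
1.3 [240, 244, 243, 244]
```

The block hasn't shifted: the before and after images match best at zero offset. The lever stayed put, so I'm handing in.

```bash
python3 -c "
from bench import r
print(r.hand_in())"
```

```text
the job is handed in; nothing more can be done
None
```

The job is handed in: the V-block sits in the corner against fence and stop, the cam lever is turned to about 1.04 rad with 6.9 N on its grip, and the arm is clear; the hand-in gave no verdict, and seat-pin travel and cam force could not be read directly.

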